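# Wind the bench timer to 25 minutes and start it

### The job

The bracket glued in the jig needs its curing time: turn the knob of the small bench timer clockwise to 25 minutes, the one broad mark on its dial, and only then push its round start key fully down and let it come back up. The timer is light, stands loose on its steel plate and its knob is stiff, so press down on it, firmly but not hard, while you turn, so that the case does not swing round or slide. Leave everything else on the bench where it is, and let go of the timer at the end.

Things in the scene. Friction and masses are not known exactly. Their poses are not given: they have to be found in the camera images.
- timer: Free-standing bench timer, loose on a steel plate, about 0.4 kg: grey box 120 x 120 mm on four small square rubber feet (centres 44 mm either side of its middle along x and y); top deck 61 mm above its underside. Origin: middle of its underside; z up; -x is its front (black grille). Knob and dial in the middle of the deck, start key at the front corner towards -x, -y.
- timer_front (a point): Middle of the timer's front face, at (-60, 0, 30) mm in the timer's frame. The feet (friction on the plate about 0.5 to 0.72) hold the case against the stiff knob only while it is pressed straight down with some 10 to 15 N; 20 N is good, less slips if there is a sideways push too; over 40 N on the plate (its weight of 4 N included) is too hard.
- knob (a joint): Angle of the timer's knob in rad, 0 to 5.0: 0 = pointer to the timer's -x (zero minutes), growing clockwise seen from above; 25 minutes = 2.618. Its pointer (white line on one half of the grip bar's top) points along the direction pi - value in the timer's frame (anticlockwise from +x). Stiff: about 0.32 N m of friction; it stays where it is left.
- knob_grip (a point): On the knob's axis, at (0, 0, 87) mm in the timer's frame; turns with the knob, its x axis along the grip bar, away from the pointer end. The knob: skirt disc 56 mm in diameter, top at z = 69 mm, with an upright grip bar on it 44 mm long, 16 mm wide, 30 mm high (top at z = 99 mm), centred on the axis. It cannot be pushed in.
- mark (a point): The 25-minute mark on the deck: the one broad, long black mark (16 x 9 mm), at (33, 19, 62) mm in the timer's frame, 150 degrees clockwise of zero. The dial has twelve marks, 30 degrees (5 minutes) apart; zero, towards the front (-x), is a little longer and wider than the plain thin ones.
- key (a joint): Travel of the start key in m: 0 = up, 0.005 = fully down; it springs back by itself and needs about 2 N to begin to move and 6 N to reach the bottom.
- key_top (a point): Middle of the top face of the start key, a black button 18 mm in diameter standing 10 mm above the deck, at (-42, -42, 71) mm in the timer's frame, one foot right below it.
- plate: Dark steel plate 250 x 400 x 10 mm, fixed on the bench (its top 10 mm above the bench): the glue-up place. The timer, the jig, the glue bottle and the steel block stand on it. Origin: middle of its underside.
- jig: Bystander, fixed on the plate, beside the timer's left (+y) side: aluminium base 150 x 90 mm with a clamped aluminium bracket, 63 mm high. Origin: middle of its underside.
- glue: Bystander, loose on the plate to the timer's right (-y): white glue bottle 48 mm in diameter, 115 mm high. Origin: middle of its underside.
- magnet: Bystander, loose on the plate behind the timer (+x): steel holding block 35 x 50 mm, 55 mm high with the small grey stud on top. Origin: middle of its underside.
- wrench: Bystander, loose: steel wrench 160 mm long lying on the bench to the left. Origin: middle of its underside.
- reel: Bystander, loose: wire reel with plywood flanges, 110 mm in diameter, 62 mm high. Origin: middle of its underside.
- carton: Bystander, loose: closed cardboard box 100 x 120 x 60 mm. Origin: middle of its underside.
Things that resemble listed ones, but are neither listed nor needed, are in the scene too. What is shaped like the timer but yellow is not meant.

How it is judged:
By the outcome, as a careful person would: the job done as asked, in the order asked, and still so for the second after the job is handed in, with the robot touching nothing.
It also fails if it takes over 72 s, if anything falls off the work surface, if the arm or the gripper's body presses on something with over 40 N, if the wrist force passes 120 N, or if a joint passes its speed limit or range.

### The arm

A 6-joint arm with a two-finger parallel gripper is mounted at the origin on the work surface. World frame = base frame: x ahead of the robot, y to its left, z up, the work surface at z = 0. Lengths are in m, angles in rad, forces in N, time in s.
With the tool pointing down it reaches from about 0.35 to 0.975 m from the base axis. Payload 4.9 kg.
Tool frame: the origin (TCP) lies at the very end of the fingers, on their centre line; the grasp point (between the pads) lies 19 mm behind it; z points along the fingers, y is the direction in which the jaws open and shut (so a half turn about z gives the same grasp; the last joint's range is limited). The gripper opens to 85 mm and grips with 20 to 120 N. Pads are 22 mm wide; open, the fingers measure 114 mm over their backs; the gripper's body (76 mm by 85 mm) begins 54 mm behind the grasp point. The pads swing forward as they close: fully open they stand 13 mm farther back than shut.
Start: joints at [0.985, 0.053, 1.613, -0, 1.476, -0.119], TCP at [0.281, 0.558, 0.231] pointing down, gripper open.
Joint ranges: [-3.01, 3.01], [-1.01, 2.22], [0.06, 2.58], [-1.02, 4.17], [0.09, 2.62], [-3.14, 3.14]. Speed limits (rad/s): [2.57, 2.57, 3.14, 3.14, 3.14, 3.14].

### API

Orientations are given as a rotation vector (axis times angle).
In Python, from station import ctrl gives the robot as it stands.
- The arm moves only by the tool step_arm, never from a script. Its argument "moves" is a list of rows, each a list of 5 numbers: the opening, from 0 (shut) to 1 (fully open), then the shift along the world's x, y, z in m, then the turn about the world's z in degrees. A call has 1 to 20 rows; each row shifts and turns the pose as measured when the row begins; what a row does not reach is not made up. A row lasts 1/8 s, in which the tool goes at most 62.5 mm and 10.7 degrees, less where a joint would pass 70% of its speed; a pose out of reach is approached as far as the arm can. A call is refused whole if a number of a shift passes 0.0625 or a number of a turn 10.7, either way. A call with a gripper value outside its range is refused whole. The fingers move at their own pace and stop on an object; "newtons" is the grip in N (left out, the last holds). Time passes only in rows, so rows that do not move let the fingers close. It gives the time, the measured TCP pose, the force and the opening at its end, in the units of the state.
- ctrl.get_obs(): the state, without advancing time (a new reading comes with each control period).
- ctrl.get_image(name): name is "side" or "top"; returns a dict with "color" (400x640x3 uint8, red, green, blue), "camera_matrix" (3x3 intrinsics, pixels), "k1" (the pictures are not rectified: a ray, as slopes to the right and down, at radius r is drawn at 1 + k1 r^2 times it, then the intrinsics apply), "R" (3x3) and "t" (3): a world point X has camera coordinates R X + t. Camera axes: x right, y down, z forward; pixel columns grow to the right and rows downward; lengths in m; the calibration is good to about 2 mm. A picture is of the moment at which its call begins. There is no depth.
- ctrl.finish_job(): hands the job in, once; it reports no verdict.
Trained networks look in a picture, given as the dict that the camera call returned (one of the last four; its "shot" number tells which), for a name from the list of things; names that differ only in an ending like _2 or _b are one class to them, and where a whole thing is asked for, a point or a joint stands for the part that bears it (a point fixed in the world has none). Each returns a list of dicts, best first, with "p" (0 to 1); they miss things now and then, are a little off and sometimes report something else, mostly with a low value. They report only what shows in the picture. A call takes as long as a camera call. They do not tell look-alikes from the thing itself.
- ctrl.spot_in(picture, query): "bbox" ([left, top, right, bottom] in pixels, round what is visible of it).
The state is a dict: "t": time; "q": joint angles; "dq": joint speeds; "effort": joint torques, N m; "tool_pos": TCP position; "tool_rot": TCP orientation; "contact_force": force on the tool from outside, world axes, zero at the start; "wrist_torque": the same for the moment, N m; "opening": finger opening in m.
Only numpy, scipy, OpenCV 4.12 (cv2) and the standard library are available. Lean on these libraries where they do the work, as an engineer would, in place of code of your own. Each camera call takes 0.05 s, during which the arm holds its last target.

## Working session

There is one attempt and no reset: what is moved stays moved. The work goes in short steps, Python scripts to look and compute and a tool call to move; the robot and the scene stay as the last step left them, time stands still between calls to the robot, and variables do not carry over. Pictures are saved under pics/ and viewed, and the job is handed in when it is done.

Besides the shell and the picture viewer there is one more tool, called as a command line: name --pt "numbers of a row" for each row, then --argument value for the rest. step_arm: Moves the arm, as the interface text tells. Its arguments: {"type":"object","properties":{"moves":{"type":"array","items":{"type":"array","items":{"type":"number"}}},"newtons":{"type":"number"}},"required":["moves"]}

```bash
mkdir -p pics; ls
cat > h.py <<'E'
import numpy as np, cv2, pickle
from station import ctrl
def shot(name,fn):
    im=ctrl.get_image(name); cv2.imwrite('pics/'+fn,cv2.cvtColor(im['color'],cv2.COLOR_RGB2BGR)); pickle.dump(im,open('pics/'+fn+'.pkl','wb')); return im
def proj(im,X):
    c=im['R']@np.asarray(X,float)+im['t']; s=c[:2]/c[2]; s=s*(1+im['k1']*(s@s)); K=im['camera_matrix']
    return K[:2,:2]@s+K[:2,2]
def ray(im,uv):
    K=im['camera_matrix']; d=np.linalg.solve(K[:2,:2],np.asarray(uv,float)-K[:2,2]); s=d.copy()
    for _ in range(30): s=d/(1+im['k1']*(s@s))
    r=im['R'].T@np.array([s[0],s[1],1]); return -im['R'].T@im['t'],r
def atz(im,uv,z):
    o,r=ray(im,uv); return o+r*(z-o[2])/r[2]
E
python3 - <<'E'
from h import *
for n in ('top','side'):
    im=shot(n,n+'0.png'); print(n,-im['R'].T@im['t'],im['k1'],im['camera_matrix'][0,0])
    for q in ('timer','knob','key','mark','glue','magnet','jig'):
        print(q,[(np.round(d['bbox']),round(d['p'],2)) for d in ctrl.spot_in(im,q)])
o=ctrl.get_obs(); print(o)
E
```

```text
pics
top [0.46763085 0.02276663 1.11895535] -0.008651222003053237 421.81663739604477
timer [(array([400., 219., 462., 281.]), 0.9), (array([280., 176., 330., 228.]), 0.72), (array([316., 215., 324., 226.]), 0.18)]
knob [(array([294., 189., 315., 210.]), 0.85), (array([424., 235., 445., 258.]), 0.59)]
key [(array([450., 166., 508., 206.]), 0.69), (array([316., 215., 324., 223.]), 0.53), (array([435., 268., 442., 278.]), 0.4)]
mark [(array([398., 217., 463., 282.]), 0.75)]
glue [(array([350., 153., 373., 176.]), 0.7)]
magnet [(array([293., 149., 314., 166.]), 0.71)]
jig [(array([230., 170., 271., 226.]), 0.69)]
side [ 0.30970976 -0.9673086   1.10503059] 0.007760215457460283 482.558543911634
timer [(array([274., 261., 336., 320.]), 0.65), (array([305., 174., 351., 220.]), 0.58)]
knob [(array([293., 271., 315., 293.]), 0.82), (array([318., 177., 334., 196.]), 0.81)]
key [(array([281., 287., 284., 292.]), 0.54)]
mark [(array([274., 263., 332., 323.]), 0.86), (array([306., 176., 348., 216.]), 0.66)]
glue [(array([360., 204., 377., 238.]), 0.72)]
magnet [(array([355., 182., 371., 205.]), 0.77)]
jig [(array([296., 150., 345., 186.]), 0.7), (array([281., 155., 388., 257.]), 0.34)]
{'t': 0.8, 'q': array([ 9.85019972e-01,  5.26509263e-02,  1.61288295e+00, -4.78919522e-05,
        1.47597843e+00, -1.18998148e-01]), 'dq': array([-0.00111851,  0.00162134, -0.00037722,  0.00073016,  0.00138127,
       -0.00049326]), 'effort': array([-2.82656350e-03, -3.93656588e+01, -3.70434093e+01, -1.52697307e-04,
        7.40151900e-04,  4.45923661e-06]), 'tool_pos': array([0.28126401, 0.55812825, 0.23134423]), 'tool_rot': array([7.26551495e-01, 3.05634944e+00, 9.26109649e-05]), 'contact_force': array([-0.30647321, -0.09698435, -0.46129783]), 'wrist_torque': array([-0.00500342,  0.03841208, -0.00323043]), 'opening': 0.08533936615439666}
```

Run:
```python
import cv2
a=cv2.imread('pics/top0.png'); cv2.imwrite('pics/topc.png',cv2.resize(a[165:240,268:343],(600,600),interpolation=cv2.INTER_CUBIC))
b=cv2.imread('pics/side0.png'); cv2.imwrite('pics/sidec.png',cv2.resize(b[140:245,275:395],(800,700),interpolation=cv2.INTER_CUBIC)[:600])
```

```text
(no output)
```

View pics/top0.png

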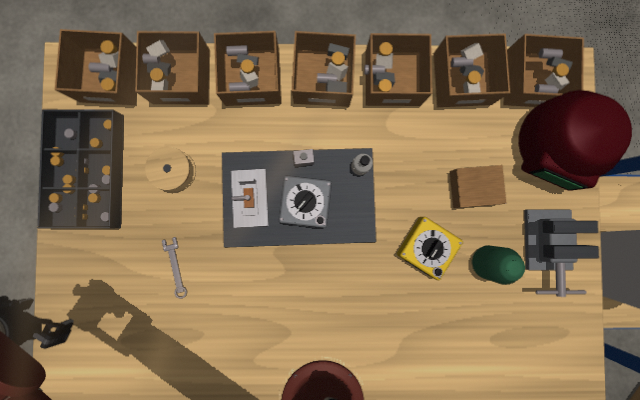

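View pics/topc.png

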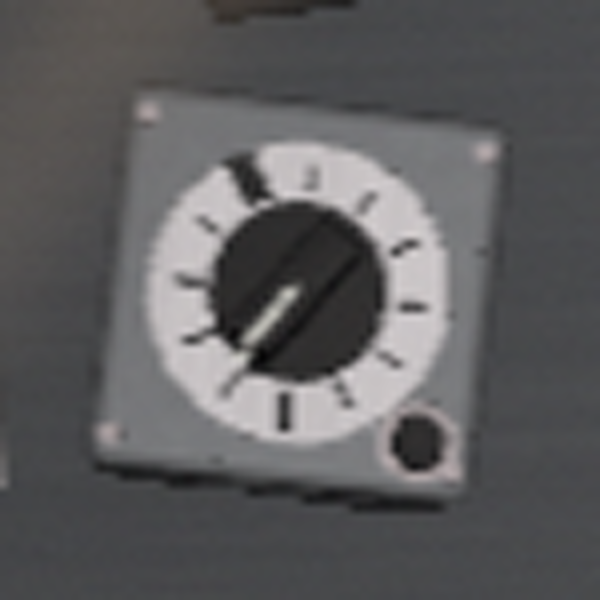

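View pics/sidec.png

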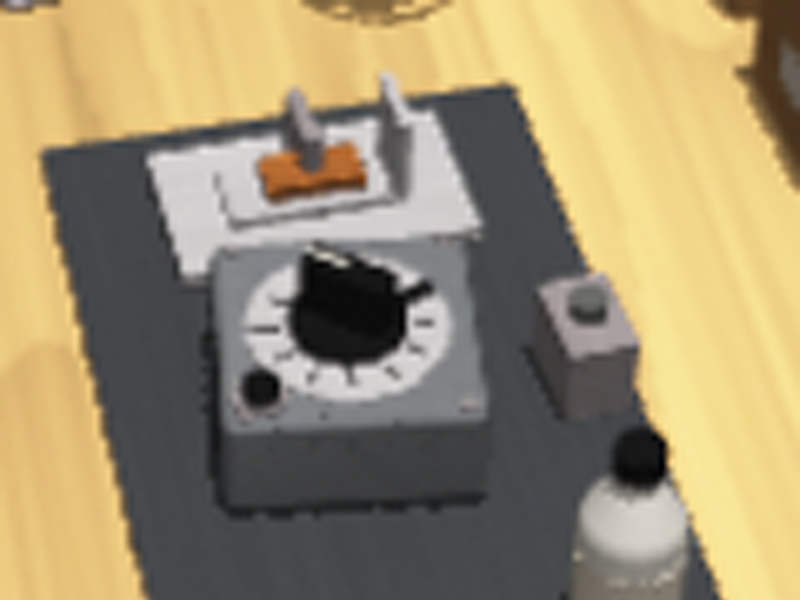

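```bash
cat > m.py <<'E'
from h import *
from scipy.optimize import least_squares
def fit(im,pts,g=(0.5,0.05,-0.1)):
    P=np.array([p[0] for p in pts],float)/1000; U=np.array([p[1] for p in pts],float)
    def f(v):
        c,s=np.cos(v[2]),np.sin(v[2]); W=P@np.array([[c,s,0],[-s,c,0],[0,0,1]])+[v[0],v[1],0.010]
        return (np.array([proj(im,w) for w in W])-U).ravel()
    r=least_squares(f,g); return r.x,r.fun.reshape(-1,2)
E
python3 - <<'E'
from m import *
im=pickle.load(open('pics/top0.png.pkl','rb'))
cv=lambda p:(268+(p[0]+.5)/8-.5,165+(p[1]+.5)/8-.5)
pts=[((60,60,61),cv((140,92))),((60,-60,61),cv((500,135))),((-42,-42,71),cv((417,443))),((33,19,62),cv((248,178))),((-38,0,62),cv((285,412)))]
x,r=fit(im,pts); print(x,np.degrees(x[2])); print(np.round(r,2))
a=atz(im,cv((295,290)),.109);b=atz(im,cv((247,347)),.109);print(a,b)
d=np.degrees(np.arctan2(*(b-a)[1::-1])); print('pointer dir',d,'knob val deg',(180-(d-np.degrees(x[2])))%360)
# side check
s=pickle.load(open('pics/side0.png.pkl','rb'))
cs=lambda p:(275+p[0]/6.667,140+p[1]/6.667)
c,sn=np.cos(x[2]),np.sin(x[2])
for n,p,m in (('key',(-42,-42,71),(262,388)),('mark',(33,19,62),(417,290)),('corner',(-60,-60,61),(217,433)),('corner2',(60,-60,61),(487,415)),):
    p=np.array(p)/1000; w=[x[0]+c*p[0]-sn*p[1],x[1]+sn*p[0]+c*p[1],p[2]+.01]; print(n,w,proj(s,w),cs(m))
E
```

```text
[ 0.51779027  0.04550265 -0.11507074] -6.593067785768639
[[-1.38 -1.11]
 [ 1.44 -0.87]
 [-0.01  0.44]
 [ 0.18  0.75]
 [-0.21  0.77]]
[0.51793821 0.04551427 0.109     ] [0.50085307 0.05981725 0.109     ]
pointer dir 140.0653064294869 knob val deg 33.34162578474445
key [np.float64(0.4712457149772704), np.float64(0.008602725443045148), np.float64(0.08099999999999999)] [312.97593615 196.29971574] (314.29803509824507, 198.19709014549272)
mark [np.float64(0.5527535494727015), np.float64(0.0605880398680384), np.float64(0.072)] [336.32390042 182.869102  ] (337.5468726563672, 183.49782510874456)
corner [np.float64(0.4512980497076666), np.float64(-0.007211529211912274), np.float64(0.071)] [307.23303878 203.36142154] (307.5483725813709, 204.9467526623669)
corner2 [np.float64(0.5705044494562039), np.float64(-0.020989564594066826), np.float64(0.071)] [347.87881505 201.38471376] (348.0463476826159, 202.24688765561723)
```

step_arm --pt "0.45 0.02 -0.04 0 -1.2" --pt "0.45 0.02 -0.045 0 -1.2" --pt "0.45 0.02 -0.045 0 -1.2" --pt "0.45 0.02 -0.045 0 -1.2" --pt "0.45 0.02 -0.045 0 -1.2" --pt "0.45 0.02 -0.045 0 -1.2" --pt "0.45 0.02 -0.045 0 -1.2" --pt "0.45 0.02 -0.045 0 -1.2" --pt "0.45 0.02 -0.045 0 -1.2" --pt "0.45 0.02 -0.045 0 -1.2" --pt "0.45 0.015 -0.03 0 -1" --pt "0.45 0 0 0 0" --newtons 60

```text
t: 2.3
tool_pos: [0.5008, 0.068, 0.2336]
tool_rot: [1.074, 2.946, 0.006]
contact_force: [-0.5, -0.2, -0.6]
opening: 0.0387
```

```bash
cat >> h.py <<'E'
from scipy.spatial.transform import Rotation as Ro
def st():
    o=ctrl.get_obs(); y=Ro.from_rotvec(o['tool_rot']).as_matrix()
    print('t',round(o['t'],2),'pos',np.round(o['tool_pos'],4),'ydir',np.round(np.degrees(np.arctan2(y[1,1],y[0,1])),2),'z',np.round(y[:,2],3),'F',np.round(o['contact_force'],1),'M',np.round(o['wrist_torque'],2),'op',round(o['opening'],4),'q6',round(o['q'][5],2)); return o
E
python3 -c "
from h import *
st()"
```

```text
t 2.3 pos [0.5008 0.068  0.2336] ydir 49.94 z [ 0.007  0.002 -1.   ] F [-0.5 -0.2 -0.6] M [-0.05 -0.04  0.01] op 0.0387 q6 -0.88
```

step_arm --pt "0.45 0.008 -0.011 -0.03 0" --pt "0.45 0.008 -0.011 -0.03 0" --pt "0.45 0 0 -0.028 0" --pt "0.45 0 0 0 0" --pt "0.45 0 0 0 0"

```text
t: 2.92
tool_pos: [0.5172, 0.049, 0.1462]
tool_rot: [1.067, 2.945, 0.011]
contact_force: [0.1, 0.1, 1.3]
opening: 0.0384
```

Run:
```python
from h import *
o=st()
for n in ('top','side'):
    im=shot(n,n+'1.png'); print(proj(im,o['tool_pos']))
a=cv2.imread('pics/top1.png'); cv2.imwrite('pics/topc1.png',cv2.resize(a[150:250,243:368],(750,600),interpolation=cv2.INTER_CUBIC))
b=cv2.imread('pics/side1.png'); cv2.imwrite('pics/sidec1.png',cv2.resize(b[125:225,270:395],(750,600),interpolation=cv2.INTER_CUBIC))
```

```text
t 2.92 pos [0.5172 0.049  0.1462] ydir 50.16 z [ 0.012  0.004 -1.   ] F [0.1 0.1 1.3] M [-0.03 -0.01 -0.01] op 0.0384 q6 -0.93
[302.56180112 200.31531549]
[325.90773308 168.98453792]
```

View pics/topc1.png

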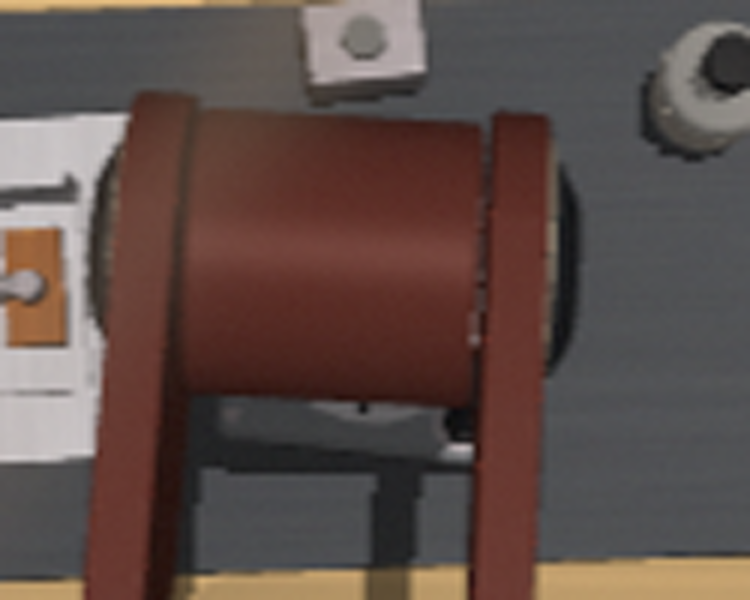

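View pics/sidec1.png

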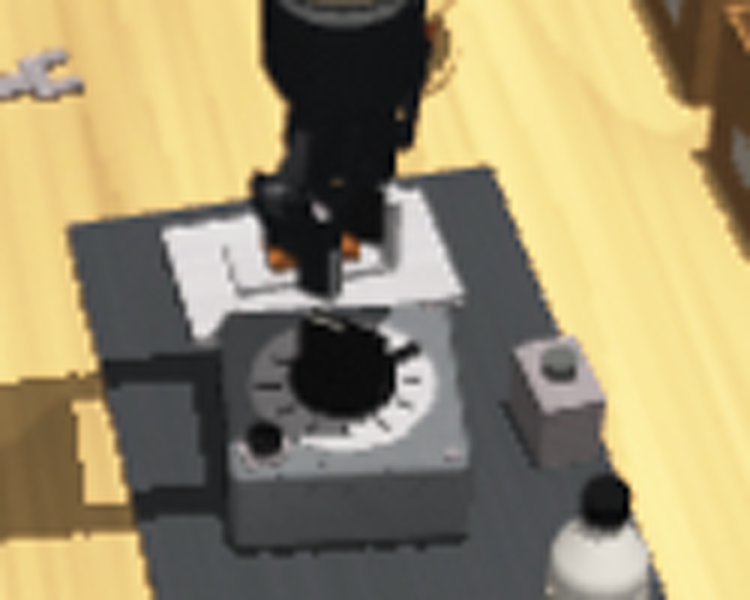

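Run:
```python
from m import *
s=pickle.load(open('pics/side0.png.pkl','rb'))
a=s['color'][165:205,305:355][:,:,::-1]; cv2.imwrite('pics/sz.png',cv2.resize(a,(800,600),fx=0,fy=0,interpolation=cv2.INTER_CUBIC) if 0 else cv2.resize(a,(750,600),interpolation=cv2.INTER_CUBIC))
```

```text
(no output)
```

View pics/sz.png

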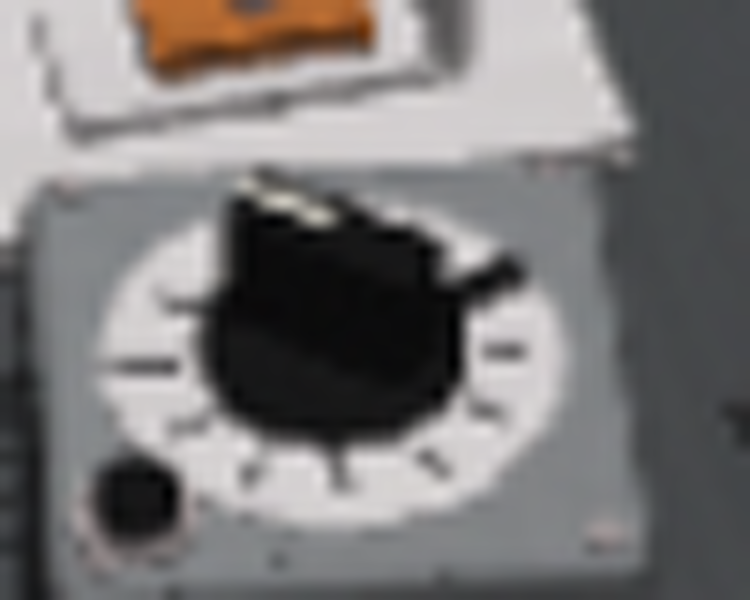

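Run:
```python
from m import *
def run(f,o,k,pts,kn):
    im=pickle.load(open(f,'rb')); cv=lambda p:(o[0]+(p[0]+.5)/k-.5,o[1]+(p[1]+.5)/k-.5)
    x,r=fit(im,[(a,cv(b)) for a,b in pts]); print(x,np.degrees(x[2])); print(np.round(r,2).tolist())
    a,b=[atz(im,cv(p),.109) for p in kn]; d=np.degrees(np.arctan2(*(b-a)[1::-1])); print('pointer',a,b,d)
run('pics/side0.png.pkl',(305,165),15,[((-42,-42,71),(138,493)),((33,19,62),(490,277)),((-38,0,62),(145,367)),((38,0,62),(505,350)),((60,-60,61),(650,575)),((-60,-60,61),(45,600))],((335,215),(240,183)))
run('pics/top0.png.pkl',(268,165),8,[((-42,-42,71),(417,443)),((33,19,62),(248,178)),((-38,0,62),(285,412)),((38,0,62),(312,178)),((0,38,62),(187,282)),((0,-38,62),(412,306))],((295,290),(247,347)))
```

```text
[ 0.51826065  0.0416816  -0.11788009] -6.754031802677247
[[-0.42, -0.23], [-0.45, 0.73], [-0.31, 0.17], [0.76, 0.18], [0.4, -0.53], [0.01, -0.3]]
pointer [0.51985388 0.04549199 0.109     ] [0.50299818 0.05790614 0.109     ] 143.62850811657032
[ 0.51869069  0.04530376 -0.11125901] -6.374671516925192
[[0.14, 0.01], [0.21, 0.41], [-0.07, 0.41], [0.03, -0.72], [-1.3, -0.28], [1.0, 0.15]]
pointer [0.51793821 0.04551427 0.109     ] [0.50085307 0.05981725 0.109     ] 140.0653064294869
```

step_arm --pt "0.45 0.001 -0.003 -0.012 0" --pt "0.45 0 -0.002 -0.012 0" --pt "0.45 0 0 -0.012 0" --pt "0.45 0 0 -0.01 0" --pt "0.45 0 0 -0.005 0" --pt "0.45 0 0 0 0" --pt "0.45 0 0 0 0"

```text
t: 3.9
tool_pos: [0.5189, 0.0436, 0.0932]
tool_rot: [1.066, 2.942, 0.012]
contact_force: [-0.4, 0.4, 0.3]
opening: 0.0382
```

Run:
```python
from h import *
o=st()
im=shot('side','side2.png'); print(proj(im,o['tool_pos']))
cv2.imwrite('pics/sz2.png',cv2.resize(im['color'][155:205,300:355][:,:,::-1],(660,600),interpolation=cv2.INTER_CUBIC))
```

```text
t 3.9 pos [0.5189 0.0436 0.0932] ydir 50.16 z [ 0.014  0.003 -1.   ] F [-0.4  0.4  0.3] M [-0.04 -0.   -0.  ] op 0.0382 q6 -0.94
[326.60685225 183.13711797]
```

View pics/sz2.png

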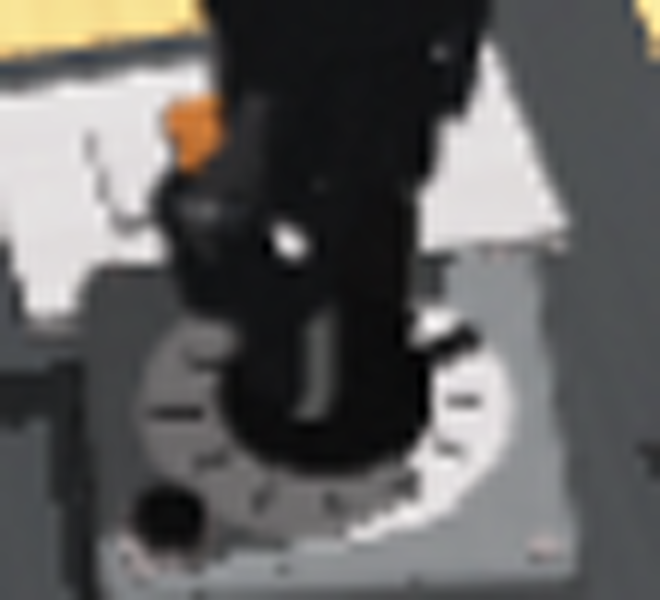

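step_arm --pt "0.45 -0.0005 0 -0.005 0" --pt "0.35 0 0 -0.004 0" --pt "0.28 0 0 0 0" --pt "0.26 0 0 0 0" --pt "0.24 0 0 0 0" --pt "0.24 0 0 0 0" --newtons 20

```text
t: 4.7
tool_pos: [0.519, 0.0436, 0.0846]
tool_rot: [1.066, 2.941, 0.013]
contact_force: [-0.9, -0.6, 0.6]
opening: 0.02
```

```bash
python3 -c "
from h import *
st()"
```

```text
t 4.7 pos [0.519  0.0436 0.0846] ydir 50.17 z [ 0.016  0.003 -1.   ] F [-0.9 -0.6  0.6] M [0.04 0.04 0.03] op 0.02 q6 -0.94
```

step_arm --pt "0.24 -0.001 -0.001 0 0" --pt "0.24 0 0 0 0" --pt "0.24 0 0 0 0"

```text
t: 5.08
tool_pos: [0.518, 0.0425, 0.0847]
tool_rot: [1.066, 2.94, 0.013]
contact_force: [-0.7, 1.0, 0.3]
opening: 0.0203
```

```bash
python3 -c "
from h import *
st()"
```

```text
t 5.08 pos [0.518  0.0425 0.0847] ydir 50.16 z [ 0.016  0.003 -1.   ] F [-0.7  1.   0.3] M [0.01 0.05 0.01] op 0.0203 q6 -0.94
```

step_arm --pt "0.22 0 0 0 0" --pt "0.22 0 0 0 0" --pt "0.22 0 0 0 0"

```text
t: 5.45
tool_pos: [0.5182, 0.0428, 0.0848]
tool_rot: [1.065, 2.94, 0.014]
contact_force: [0.6, 0.1, 0.6]
opening: 0.0186
```

```bash
python3 -c "
from h import *
st()"
```

```text
t 5.45 pos [0.5182 0.0428 0.0848] ydir 50.16 z [ 0.017  0.004 -1.   ] F [0.6 0.1 0.6] M [ 0.06 -0.05 -0.  ] op 0.0186 q6 -0.94
```

step_arm --pt "0.15 0 0 0 0" --pt "0.1 0 0 0 0" --pt "0.1 0 0 0 0" --pt "0.1 0 0 -0.001 0" --newtons 60

```text
t: 5.95
tool_pos: [0.5185, 0.043, 0.0849]
tool_rot: [1.065, 2.94, 0.015]
contact_force: [-3.3, 3.0, 8.2]
opening: 0.0151
```

```bash
python3 -c "
from h import *
st()
im=shot('side','side3.png')
cv2.imwrite('pics/sz3.png',cv2.resize(im['color'][155:205,300:355][:,:,::-1],(660,600),interpolation=cv2.INTER_CUBIC))"
```

```text
t 5.95 pos [0.5185 0.043  0.0849] ydir 50.17 z [ 0.016  0.004 -1.   ] F [-3.3  3.   8.2] M [ 0.18  0.71 -0.03] op 0.0151 q6 -0.94
```

View pics/sz3.png

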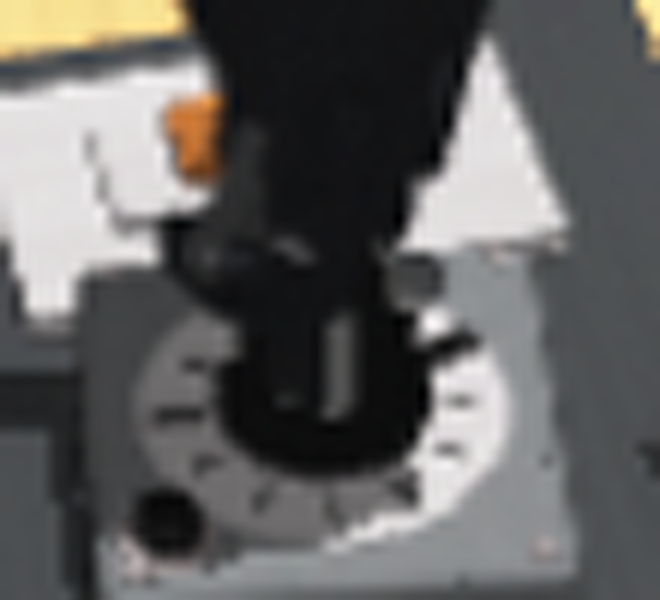

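step_arm --pt "0.1 0 0 -0.0018 0" --pt "0.1 0 0 -0.002 0" --pt "0.1 0 0 -0.002 0"

```text
t: 6.38
tool_pos: [0.5185, 0.043, 0.0849]
tool_rot: [1.065, 2.944, 0.012]
contact_force: [-6.6, 1.0, 12.4]
opening: 0.0151
```

```bash
python3 -c "
from h import *
st()"
```

```text
t 6.38 pos [0.5185 0.043  0.0849] ydir 50.21 z [ 0.013  0.003 -1.   ] F [-6.6  1.  12.4] M [ 0.08  1.22 -0.06] op 0.0151 q6 -0.94
```

step_arm --pt "0.1 -0.001 0 -0.0025 0" --pt "0.1 -0.001 0 -0.003 0" --pt "0.1 -0.001 0 -0.003 0"

```text
t: 6.75
tool_pos: [0.5185, 0.043, 0.0849]
tool_rot: [1.064, 2.94, 0.013]
contact_force: [-6.1, 1.1, 15.3]
opening: 0.0148
```

```bash
python3 -c "
from h import *
st()"
```

```text
t 6.75 pos [0.5185 0.043  0.0849] ydir 50.22 z [ 0.017  0.003 -1.   ] F [-6.1  1.1 15.3] M [ 0.04  1.22 -0.11] op 0.0148 q6 -0.94
```

step_arm --pt "0.1 -0.002 0 -0.0035 0" --pt "0.1 -0.003 0 -0.004 0" --pt "0.1 -0.003 0 -0.004 0"

```text
t: 7.12
tool_pos: [0.5184, 0.043, 0.0849]
tool_rot: [1.059, 2.925, 0.021]
contact_force: [0.2, 1.9, 13.3]
opening: 0.0148
```

```bash
python3 -c "
from h import *
st()"
```

```text
t 7.12 pos [0.5184 0.043  0.0849] ydir 50.22 z [ 0.034  0.002 -0.999] F [ 0.2  1.9 13.3] M [ 0.08  0.58 -0.09] op 0.0148 q6 -0.94
```

step_arm --pt "0.1 -0.001 0 -0.005 0" --pt "0.1 -0.001 0 -0.005 0" --pt "0.1 -0.001 0 -0.005 -4" --pt "0.1 -0.001 0 -0.005 -6" --pt "0.1 -0.001 0 -0.005 -6"

```text
t: 7.75
tool_pos: [0.5182, 0.0425, 0.0848]
tool_rot: [1.46, 2.745, 0.009]
contact_force: [-13.1, 1.0, 27.1]
opening: 0.015
```

```bash
python3 -c "
from h import *
st()"
```

```text
t 7.75 pos [0.5182 0.0425 0.0848] ydir 34.01 z [ 0.031 -0.01  -0.999] F [-13.1   1.   27.1] M [0.13 2.68 0.34] op 0.015 q6 -0.65
```

step_arm --pt "0.1 -0.002 0 -0.004 0" --pt "0.1 -0.0025 0 -0.0045 -5" --pt "0.1 -0.0025 0 -0.0045 -6"

```text
t: 8.12
tool_pos: [0.5176, 0.0423, 0.0849]
tool_rot: [1.715, 2.58, 0.01]
contact_force: [-3.2, 0.6, 15.7]
opening: 0.0148
```

```bash
python3 -c "
from h import *
st()
im=shot('side','side4.png')
cv2.imwrite('pics/sz4.png',cv2.resize(im['color'][155:205,300:355][:,:,::-1],(660,600),interpolation=cv2.INTER_CUBIC))"
```

```text
t 8.12 pos [0.5176 0.0423 0.0849] ydir 22.81 z [ 0.04  -0.018 -0.999] F [-3.2  0.6 15.7] M [0.19 1.22 0.32] op 0.0148 q6 -0.44
```

View pics/sz4.png

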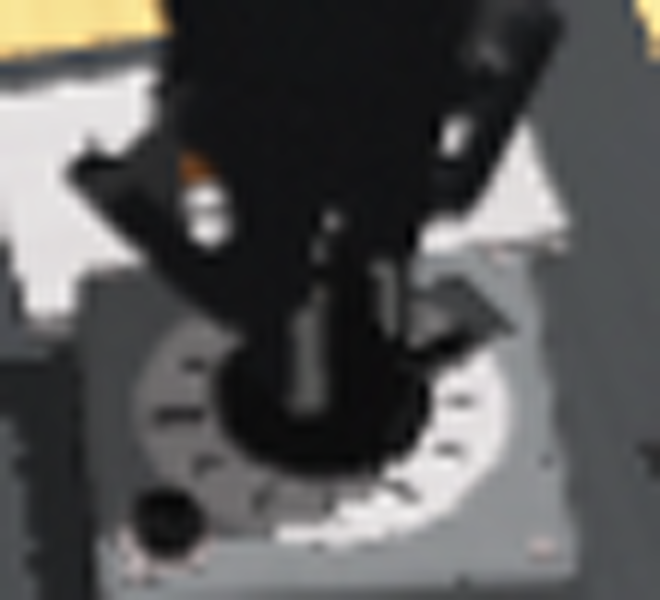

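step_arm --pt "0.1 -0.002 0 -0.0048 -6" --pt "0.1 -0.002 0 -0.0048 -6" --pt "0.1 -0.002 0 -0.0048 -6"

```text
t: 8.55
tool_pos: [0.517, 0.0421, 0.0848]
tool_rot: [2.104, 2.265, 0.004]
contact_force: [-7.1, 0.7, 22.2]
opening: 0.015
```

```bash
python3 -c "
from h import *
st()"
```

```text
t 8.55 pos [0.517  0.0421 0.0848] ydir 4.27 z [ 0.038 -0.032 -0.999] F [-7.1  0.7 22.2] M [0.36 2.05 0.35] op 0.015 q6 -0.11
```

step_arm --pt "0.1 -0.0018 0 -0.0045 -6" --pt "0.1 -0.0018 0 -0.0045 -6" --pt "0.1 -0.0018 0 -0.0045 -6" --pt "0.1 -0.0018 0 -0.0045 -6"

```text
t: 9.05
tool_pos: [0.516, 0.0422, 0.0848]
tool_rot: [2.535, 1.762, -0.006]
contact_force: [-7.1, 0.8, 20.9]
opening: 0.0147
```

```bash
python3 -c "
from h import *
st()
im=shot('side','side5.png')
cv2.imwrite('pics/sz5.png',cv2.resize(im['color'][155:205,300:355][:,:,::-1],(660,600),interpolation=cv2.INTER_CUBIC))"
```

```text
t 9.05 pos [0.516  0.0422 0.0848] ydir -20.34 z [ 0.028 -0.047 -0.999] F [-7.1  0.8 20.9] M [0.61 1.95 0.26] op 0.0147 q6 0.34
```

View pics/sz5.png

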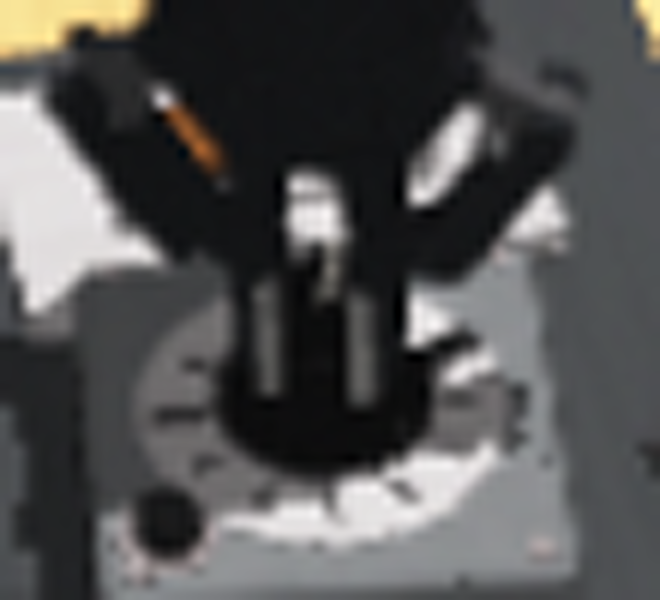

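step_arm --pt "0.1 -0.0017 0 -0.0045 -6" --pt "0.1 -0.0017 0 -0.0045 -6" --pt "0.1 -0.0017 0 -0.0045 -6" --pt "0.1 -0.0017 0 -0.0045 -6" --pt "0.1 -0.0017 0 -0.0045 -6"

```text
t: 9.72
tool_pos: [0.515, 0.0429, 0.0848]
tool_rot: [2.914, 1.021, -0.016]
contact_force: [-7.7, -0.2, 21.3]
opening: 0.0151
```

```bash
python3 -c "
from h import *
st()
im=shot('side','side6.png')
cv2.imwrite('pics/sz6.png',cv2.resize(im['color'][155:205,300:355][:,:,::-1],(660,600),interpolation=cv2.INTER_CUBIC))"
```

```text
t 9.72 pos [0.515  0.0429 0.0848] ydir -51.36 z [ 0.008 -0.054 -0.998] F [-7.7 -0.2 21.3] M [0.8  1.86 0.31] op 0.0151 q6 0.89
```

View pics/sz6.png

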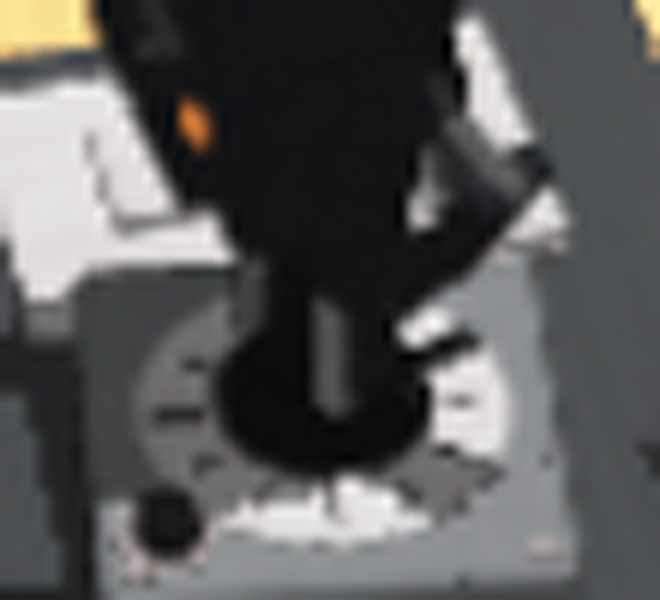

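step_arm --pt "0.1 -0.0017 0 -0.0045 -5" --pt "0.1 -0.0017 0 -0.0045 -5" --pt "0.1 -0.0017 0 -0.0045 -3" --pt "0.1 -0.0017 0 -0.0045 0"

```text
t: 10.28
tool_pos: [0.5147, 0.0434, 0.0849]
tool_rot: [3.016, 0.67, -0.013]
contact_force: [-7.8, -0.4, 20.6]
opening: 0.015
```

```bash
python3 -c "
from h import *
st()
"
```

```text
t 10.28 pos [0.5147 0.0434 0.0849] ydir -64.94 z [ 0.003 -0.053 -0.999] F [-7.8 -0.4 20.6] M [0.78 1.74 0.09] op 0.015 q6 1.12
```

step_arm --pt "0.1 -0.0017 0 -0.003 0" --pt "0.1 -0.0012 0 -0.0015 0" --pt "0.1 -0.0005 0 0 0" --pt "0.1 0 0 0 0"

```text
t: 10.78
tool_pos: [0.5137, 0.0448, 0.0864]
tool_rot: [3.02, 0.669, -0.005]
contact_force: [-0.5, 0.5, 2.0]
opening: 0.0149
```

```bash
python3 -c "
from h import *
st()
"
```

```text
t 10.78 pos [0.5137 0.0448 0.0864] ydir -65.0 z [ 0.007 -0.048 -0.999] F [-0.5  0.5  2. ] M [ 0.4   0.33 -0.01] op 0.0149 q6 1.12
```

step_arm --pt "0.3 0 0 0 0" --pt "0.45 0 0 0 0" --pt "0.45 0 0 0.01 0" --pt "0.45 0 0 0.03 0" --pt "0.45 0 0 0.06 0" --pt "0.45 -0.02 -0.04 0.06 0" --pt "0.45 -0.04 -0.05 0.02 0" --pt "0.45 -0.05 -0.05 0 0" --pt "0.45 -0.05 -0.05 0 0" --pt "0.45 0 0 0 0"

```text
t: 12.02
tool_pos: [0.3663, -0.1294, 0.264]
tool_rot: [3.007, 0.668, -0.0]
contact_force: [-0.3, -0.0, 0.3]
opening: 0.0388
```

```bash
python3 -c "
from h import *
st()
im=shot('top','top7.png')
cv2.imwrite('pics/tz7.png',cv2.resize(im['color'][165:240,268:343][:,:,::-1],(600,600),interpolation=cv2.INTER_CUBIC))
im=shot('side','side7.png')
cv2.imwrite('pics/sz7.png',cv2.resize(im['color'][155:205,300:355][:,:,::-1],(660,600),interpolation=cv2.INTER_CUBIC))"
```

```text
t 12.03 pos [ 0.3663 -0.1294  0.264 ] ydir -64.92 z [ 0.013 -0.059 -0.998] F [-0.3 -0.   0.3] M [-0.   -0.05  0.  ] op 0.0388 q6 0.63
```

View pics/tz7.png

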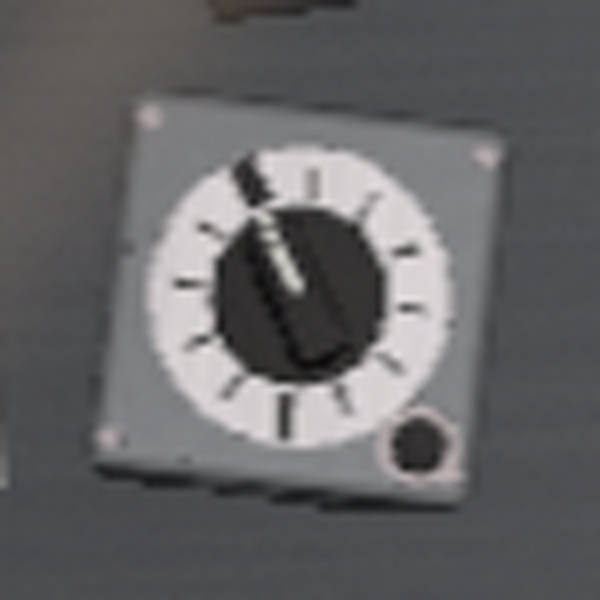

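View pics/sz7.png

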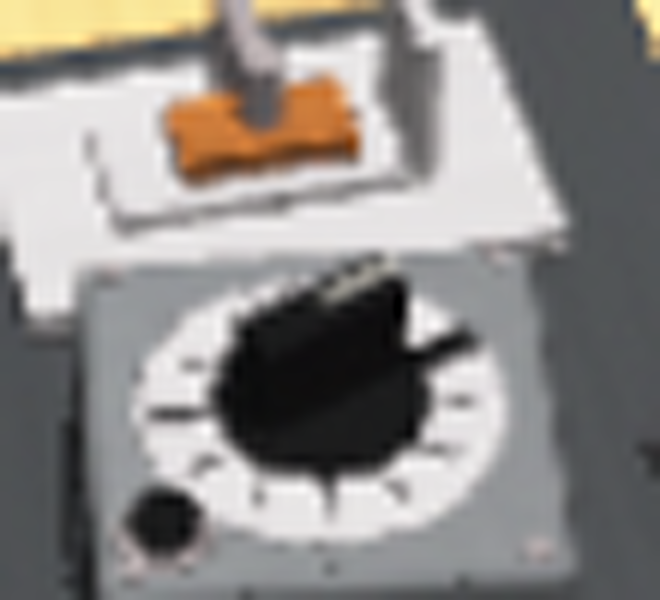

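```bash
cat > meas.py <<'E'
from m import *
from scipy.ndimage import zoom
def dirp(im,z=.109,box=(20,20)):
    pass
def pointer(f,o,k,poly,thr,z=.109):
    im=pickle.load(open(f,'rb')); g=cv2.resize(cv2.cvtColor(im['color'],cv2.COLOR_RGB2GRAY),None,fx=8,fy=8,interpolation=cv2.INTER_CUBIC).astype(float)
    poly8=np.array([[((o[0]+(x+.5)/k-.5)+.5)*8,((o[1]+(y+.5)/k-.5)+.5)*8] for x,y in poly],np.int32)
    m=np.zeros(g.shape,np.uint8); cv2.fillPoly(m,[poly8],1)
    ys,xs=np.where((m>0)&(g>thr)); w=g[ys,xs]-thr
    P=np.array([atz(im,((x+.5)/8-.5,(y+.5)/8-.5),z)[:2] for x,y in zip(xs,ys)])
    c=(P*w[:,None]).sum(0)/w.sum(); C=((P-c)*w[:,None]).T@(P-c)/w.sum(); e,v=np.linalg.eigh(C)
    d=v[:,1]; print(f,c,'len sd',np.sqrt(e),'dir',np.degrees(np.arctan2(d[1],d[0]))%180); return c
E
python3 - <<'E'
from meas import *
pointer('pics/top0.png.pkl',(268,165),8,[(310,280),(290,270),(235,335),(255,355)],90)
pointer('pics/top7.png.pkl',(268,165),8,[(310,285),(285,300),(252,222),(272,212)],90)
pointer('pics/side0.png.pkl',(305,165),15,[(345,200),(335,230),(225,190),(240,170)],90)
pointer('pics/side7.png.pkl',(300,155),12,[(318,300),(325,310),(395,275),(393,258)],130)
def run(f,o,k,pts):
    im=pickle.load(open(f,'rb')); cv=lambda p:(o[0]+(p[0]+.5)/k-.5,o[1]+(p[1]+.5)/k-.5)
    x,r=fit(im,[(a,cv(b)) for a,b in pts]); print(x,np.degrees(x[2])); print(np.round(r,2).tolist())
run('pics/top7.png.pkl',(268,165),8,[((-42,-42,71),(419,445)),((33,19,62),(251,182)),((-38,0,62),(285,416)),((38,0,62),(314,183)),((0,38,62),(187,284)),((0,-38,62),(412,307)),((-19,33,62),(199,343)),((19,-33,62),(405,250)),((-33,-19,62),(345,399)),((-33,19,62),(232,388)),((33,-19,62),(370,207)),((19,33,62),(210,228)),((-19,-33,62),(392,364))])
run('pics/top0.png.pkl',(268,165),8,[((-42,-42,71),(417,443)),((33,19,62),(248,178)),((-38,0,62),(285,412)),((38,0,62),(312,178)),((0,38,62),(187,282)),((0,-38,62),(412,306)),((-19,33,62),(199,338)),((19,-33,62),(405,246)),((-33,-19,62),(345,395)),((-33,19,62),(232,385)),((33,-19,62),(368,203)),((19,33,62),(208,225)),((-19,-33,62),(391,359))])
E
```

```text
pics/top0.png.pkl [0.51031019 0.05288979] len sd [0.00112013 0.00607405] dir 139.39337222248605
pics/top7.png.pkl [0.52805689 0.04967472] len sd [0.00129052 0.00693287] dir 25.031487923289404
pics/side0.png.pkl [0.51015052 0.05210287] len sd [0.00164401 0.00647554] dir 138.43327956432466
pics/side7.png.pkl [0.53225252 0.05003833] len sd [0.00080591 0.00552365] dir 25.93243625274428
[ 0.5180029   0.04474217 -0.11287578] -6.467306049233625
[[0.09, 0.07], [0.08, 0.18], [0.13, 0.18], [0.03, -1.06], [-1.07, -0.27], [1.22, 0.33], [-1.47, 0.18], [0.97, -0.36], [0.48, 1.17], [-0.63, 0.81], [0.39, -1.2], [-1.05, -0.63], [0.86, 0.57]]
[ 0.51909275  0.04504077 -0.1101546 ] -6.311393514558446
[[0.27, -0.17], [0.3, 0.26], [0.05, 0.25], [0.12, -0.88], [-1.2, -0.42], [1.11, -0.03], [-1.57, 0.41], [0.83, -0.33], [0.4, 1.21], [-0.72, 0.77], [0.48, -1.16], [-0.94, -0.66], [0.89, 0.73]]
```

step_arm --pt "0 0.02 0.025 -0.02 4" --pt "0 0.025 0.03 -0.02 4" --pt "0 0.025 0.035 -0.02 4" --pt "0 0.025 0.035 -0.02 1" --pt "0 0.01 0.013 -0.02 0" --pt "0 0 0 -0.02 0" --pt "0 0 0 0 0" --pt "0 0 0 0 0" --newtons 30

```text
t: 13.12
tool_pos: [0.4802, 0.0271, 0.141]
tool_rot: [2.897, 1.054, 0.012]
contact_force: [0.2, -0.1, 1.5]
opening: -0.0002
```

```bash
python3 -c "
from h import *
st()
"
```

```text
t 13.12 pos [0.4802 0.0271 0.141 ] ydir -49.99 z [ 0.027 -0.052 -0.998] F [ 0.2 -0.1  1.5] M [0.01 0.05 0.  ] op -0.0002 q6 0.82
```

step_arm --pt "0 -0.005 -0.01 0 0" --pt "0 -0.004 -0.0095 -0.01 0" --pt "0 0 0 -0.015 0" --pt "0 0 0 -0.01 0" --pt "0 0 0 0 0" --pt "0 0 0 0 0"

```text
t: 13.88
tool_pos: [0.471, 0.0054, 0.1053]
tool_rot: [2.897, 1.051, 0.016]
contact_force: [-0.2, 0.5, -0.4]
opening: -0.0
```

```bash
python3 -c "
from h import *
st()
im=shot('side','side8.png')
cv2.imwrite('pics/sz8.png',cv2.resize(im['color'][155:205,300:355][:,:,::-1],(660,600),interpolation=cv2.INTER_CUBIC))"
```

```text
t 13.88 pos [0.471  0.0054 0.1053] ydir -50.1 z [ 0.03  -0.053 -0.998] F [-0.2  0.5 -0.4] M [ 0.02  0.   -0.05] op -0.0 q6 0.77
```

View pics/sz8.png

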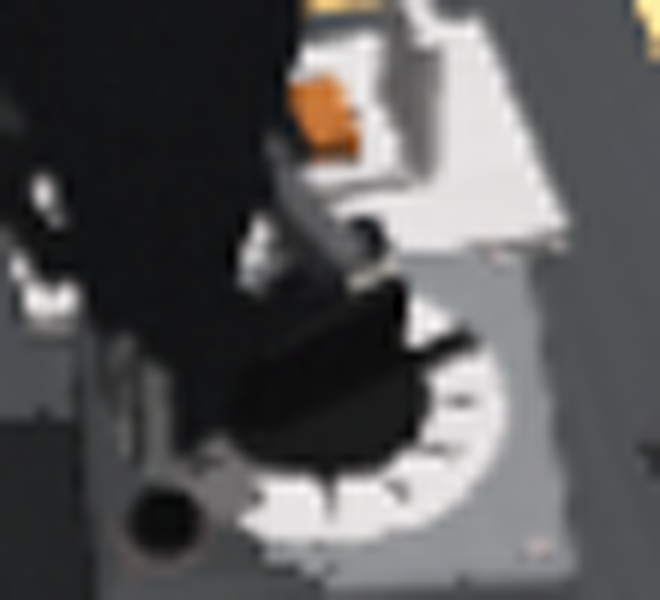

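step_arm --pt "0 0 0.001 -0.008 0" --pt "0 0 0 -0.006 0" --pt "0 0 0 -0.003 0" --pt "0 0 0 0 0"

```text
t: 14.42
tool_pos: [0.4714, 0.0068, 0.0875]
tool_rot: [2.896, 1.052, 0.017]
contact_force: [-0.2, -0.3, 0.2]
opening: 0.0001
```

```bash
python3 -c "
from h import *
st()
im=shot('side','side9.png')
cv2.imwrite('pics/sz9.png',cv2.resize(im['color'][155:205,300:355][:,:,::-1],(660,600),interpolation=cv2.INTER_CUBIC))"
```

```text
t 14.43 pos [0.4714 0.0068 0.0875] ydir -50.06 z [ 0.031 -0.053 -0.998] F [-0.2 -0.3  0.2] M [ 0.03  0.05 -0.01] op 0.0001 q6 0.78
```

View pics/sz9.png

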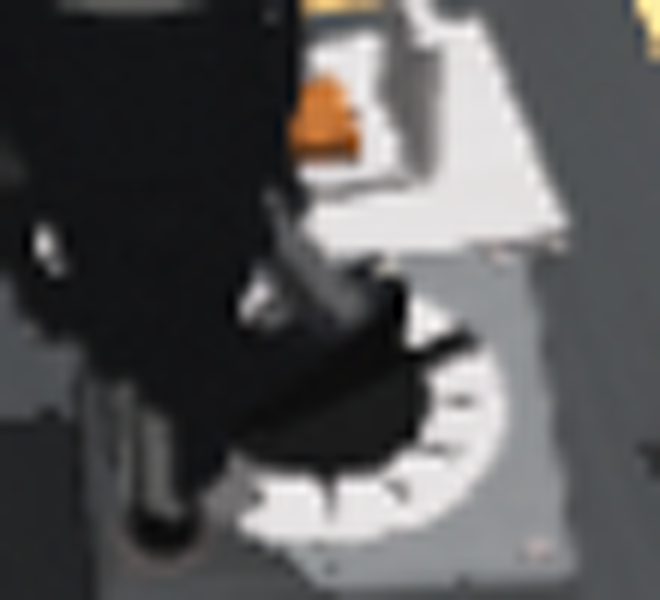

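step_arm --pt "0 0 0 -0.003 0" --pt "0 0 0 -0.003 0" --pt "0 0 0 -0.002 0" --pt "0 0 0 -0.001 0"

```text
t: 14.98
tool_pos: [0.4721, 0.0066, 0.0794]
tool_rot: [2.895, 1.051, 0.019]
contact_force: [-1.5, -0.3, 4.2]
opening: -0.0001
```

```bash
python3 -c "
from h import *
st()
"
```

```text
t 14.97 pos [0.4721 0.0066 0.0794] ydir -50.07 z [ 0.032 -0.053 -0.998] F [-1.5 -0.3  4.2] M [ 0.08  0.33 -0.02] op -0.0001 q6 0.78
```

step_arm --pt "0 -0.001 0 -0.003 0" --pt "0 -0.001 0 -0.003 0" --pt "0 -0.001 0 -0.003 0"

```text
t: 15.35
tool_pos: [0.4722, 0.0066, 0.0759]
tool_rot: [2.894, 1.051, 0.026]
contact_force: [-11.5, 2.2, 22.4]
opening: 0.0001
```

```bash
python3 -c "
from h import *
st()
"
```

```text
t 15.35 pos [0.4722 0.0066 0.0759] ydir -50.08 z [ 0.038 -0.053 -0.998] F [-11.5   2.2  22.4] M [ 0.32  1.61 -0.08] op 0.0001 q6 0.78
```

step_arm --pt "0 -0.0005 0 0.002 0" --pt "0 0 0 0.005 0" --pt "0 0 0 0.01 0" --pt "0 0 0 0.03 0" --pt "0 0 0 0.06 0" --pt "0 -0.02 -0.04 0.06 0" --pt "0 -0.04 -0.05 0.02 0" --pt "0 -0.05 -0.05 0 0" --pt "0 -0.05 -0.05 0 0" --pt "0 0 0 0 0"

```text
t: 16.6
tool_pos: [0.323, -0.1662, 0.2587]
tool_rot: [2.887, 1.05, 0.023]
contact_force: [0.7, -0.2, -0.8]
opening: 0.0001
```

Run:
```python
from h import *
st()
im=shot('top','top10.png')
a=im['color'][165:240,268:343][:,:,::-1]
cv2.imwrite('pics/tz10.png',cv2.resize(a,(600,600),interpolation=cv2.INTER_CUBIC))
im=shot('side','side10.png')
cv2.imwrite('pics/sz10.png',cv2.resize(im['color'][155:205,300:355][:,:,::-1],(660,600),interpolation=cv2.INTER_CUBIC))
from meas import *
pointer('pics/top10.png.pkl',(268,165),8,[(310,285),(285,300),(252,222),(272,212)],90)
```

```text
t 16.6 pos [ 0.323  -0.1662  0.2587] ydir -50.02 z [ 0.038 -0.061 -0.997] F [ 0.7 -0.2 -0.8] M [ 0.05 -0.    0.03] op 0.0001 q6 0.21
pics/top10.png.pkl [0.52802556 0.04965398] len sd [0.00126565 0.00691118] dir 25.00227298431028
```

View pics/tz10.png

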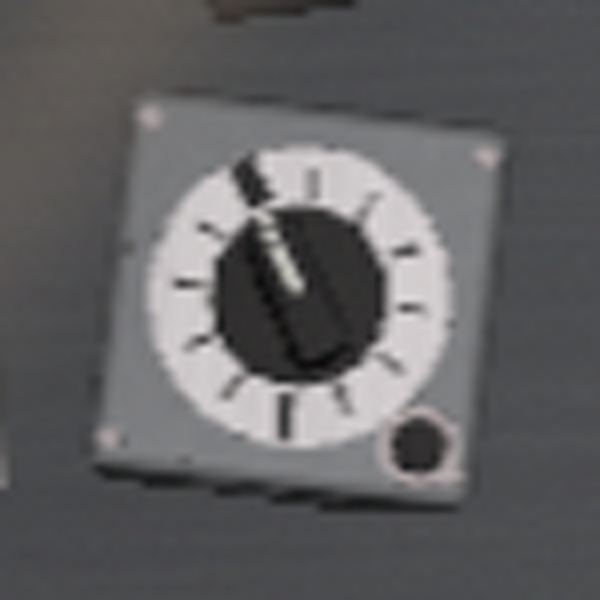

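View pics/sz10.png

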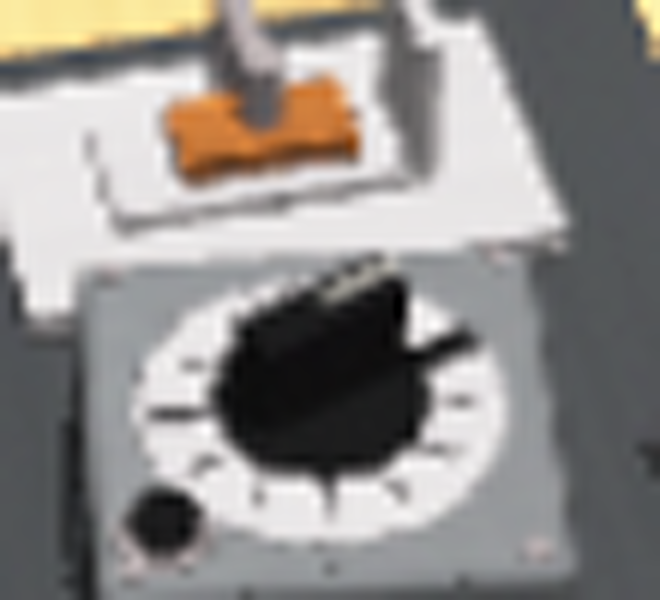

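View pics/top10.png

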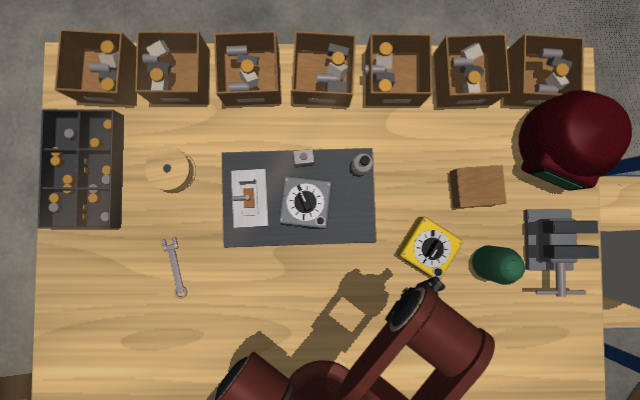

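The pictures show the pointer on the broad mark, at (262,215) to (250,182) in the enlarged top view. The key is up, the other things are where they were, and the arm is clear, so I'm handing in.

```bash
python3 -c "
from h import *
print(ctrl.finish_job())"
```

```text
the job is handed in; nothing more can be done
None
```

The timer's knob is set to 25 minutes and the start key was pressed afterwards. I handed the job in at about 17 s with the arm well clear of the bench things.

- **Knob:** I gripped the grip bar and turned it clockwise about 115° while pressing down, mostly 13–22 N and briefly 27 N. The pointer is on the broad mark. The top camera gives about 148.5°, the side camera about 147.6°, and start angle plus tool rotation about 149.6°. So it may be 1–2° short of 150°, or about 0.3 minutes.
- **Key:** I pushed the key down with closed fingers until the tool stopped about 5 mm down, at about 22 N, well above the 6 N it needs. I then let it come back up. In the last pictures it looks fully up, and the pointer reads the same as before the press.
- **Case:** The timer stayed within about 1 mm, with no visible swing. The pictures point to a shift of about 1 mm towards the front, probably as I eased off and let go of the knob.
- **Sideways push:** The sideways force was higher than I wanted, up to about 13 N while turning and 11.5 N at the key. The case did not visibly slide during either.
- **Other things:** Everything else appears where it was in the top picture, judged by eye.

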